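# Index the probe arm over to the white dish

## Robot

A 7-joint arm with a two-finger parallel gripper is mounted at the origin on a cart in front of the work surface, level with it; the furniture and walls round the work are solid. World frame = base frame: x ahead of the robot, y to its left, z up, the work surface at z = 0. Lengths are in m, angles in rad, forces in N, time in s.
With the tool pointing down it reaches from about 0.425 to 0.975 m from the base axis. Payload 16.7 kg.
Tool frame: the origin (TCP) lies on the centre line of the jaws, within the pads' length; the fingertips stand 19 mm ahead of it and the grasp point (between the pads) is the TCP; z points along the fingers, y is the line along which they close (so a half turn about z gives the same grasp; the last joint's range is limited). The gripper opens to 85 mm and grips with 20 to 120 N. Pads are 22 mm wide; open, the fingers measure 114 mm over their backs; the gripper's body (76 mm by 85 mm) begins 54 mm behind the grasp point. The pads swing forward as they close: fully open they stand 13 mm farther back than shut.
Start: joints at [-1.347, 0.426, 0.074, 1.606, -0.034, 1.111, -0.067], TCP at [0.246, 0.629, 0.25] pointing down, gripper open.
Joint ranges: [-2.85, 2.85], [-0.5, 2.14], [-1.23, 1.37], [0.21, 2.46], [-1.02, 4.16], [0.16, 2.05], [-2.73, 2.73]. Speed limits (rad/s): [1.89, 1.89, 2.39, 2.39, 3.01, 3.01, 3.01].

## Interface

Orientations are given as a unit quaternion [w, x, y, z].
In Python, from workcell import sense, cams, job gives the robot as it stands. The module is installed in compiled form; this text tells all that it offers.
- The arm moves only by the shell command python3 -m creep 'ROWS'. ROWS is JSON, a list that holds one entry, the list of rows, each a list of 7 numbers: the shift along the world's x, y, z in m, then the turn, a rotation vector about the world's x, y, z in rad, then the finger opening in m, from 0 to 0.0854. A call has 1 to 5 rows; each row is the pose to reach, as a shift and turn from the pose commanded when the call began; what a row does not reach only later rows make up. A row lasts 1/10 s, in which the tool goes at most 50 mm and 8.59 degrees, less where a joint would pass 70% of its speed; a pose out of reach is approached as far as the arm can. A call with a gripper value outside its range is refused whole. The fingers move at their own pace and stop on an object; the grip force is fixed at half the most. Time passes only in rows, so rows that repeat a pose let the fingers close. It gives the time, the measured TCP pose, the force, the opening and the grip force at its end, in the units of the state.
- sense(): the state, without advancing time (a new reading comes with each control period).
- cams.grab_frame(name): name is "scene" or "side" or "wrist"; returns a dict with "frame" (420x560x3 uint8, red, green, blue), "z_map" (420x560 float32, m along the optical axis (not along the pixel's ray), 0 where there is no reading), "vfov" (degrees; the focal length in pixels is half the picture's height over the tangent of half this angle, whatever the lens; pixels are square), "cx", "cy" (the principal point, pixels), "origin" and "attitude" of the camera in the world; the wrist camera has in their place "T_tool_cam" (4x4, takes a point from camera to tool coordinates, whose origin is the TCP and whose axes are the flange's). Camera axes: x right, y down, z forward; pixel columns grow to the right and rows downward; lengths in m; the calibration is good to about 2 mm. A picture is of the moment at which its call begins: read the wrist's pose just before it.
- job.hand_in(): hands the job in; it is judged then, once.
The state is a dict: "time": time; "joint_positions": joint angles; "dq": joint speeds; "tau": joint torques, N m; "ee_pos": TCP position; "eef_rot": TCP orientation; "contact_force": force on the tool from outside, world axes, zero at the start; "moment": the same for the moment, N m; "gripper_width": opening from 0.0 (shut) to 1.0 (fully open); "grip_force": force on a finger pad.
Only numpy, scipy, OpenCV 4.12 (cv2) and the standard library are available. Lean on these libraries where they do the work, as an engineer would, in place of code of your own. Each camera call takes 0.05 s, during which the arm holds its last target. There are 200 camera calls.

## Task

The swing arm of the little probe stand is locked by a spring index pin with a pull ring on top. Hook a fingertip under the ring, lift the pin, swing the arm one hole over so that the probe stands above the wide white dish (not the small covered one), and let the pin drop fully home in that hole. Leave the dishes and everything else standing where they are, and do not heave on the ring.

Things in the scene. Friction and masses are not known exactly. Their poses are not given: they have to be found in the camera images.
- stand: fixed stand: grey foot block 189 x 210 mm, 40 mm high, a pivot boss, and an index plate (top 42 mm above the worktop) with five 12.5 mm holes, 20 degrees apart, 130 mm from the pivot axis, at -40, -20, 0, 20, 40 degrees from the stand's x axis. Origin: on the pivot axis at worktop level; x points along the middle hole (away from the robot), y to the left, z up
- swing_arm (a joint): angle of the swing arm about the upright pivot, rad; 0 = middle hole (its start), positive = swung to the stand's +y (left); one hole is 0.349 rad; range +-0.75. It stays where left (friction 0.1 N m). A flat aluminium bar 34 mm wide, top 62 mm above the worktop, reaching 241 mm from the pivot
- index_pin (a joint): height of the index pin above its seat, m; 0 = fully home in a hole, about 0.010 = resting on the plate between holes (out of the hole), stop at 0.020. The spring pulls it down with 5 N when home, 8 N when lifted; over a hole it drops in by itself
- ring_center (a point): centre of the upright steel pull ring on the index pin: 56 mm inside diameter, 6 mm wire, rigid on the pin; centre 123 mm above the worktop (pin home), 145 mm from the pivot. Axes: x out along the arm, y across it, z up. The ring stands across the arm, its top leaning 30 degrees outward (+x): a finger tilted 35 to 45 degrees goes through it from the pivot side, pointing out and down
- probe_tip (a point): lower tip of the probe, a glass tube 12 mm in diameter with a black cap (top 102 mm above the worktop), clamped in the arm 226 mm out from the pivot, its tip 42 mm above the worktop
- dish: wide white porcelain dish, loose, 106 mm across, 27 mm high; origin at the centre of its underside. It stands below the probe's place one hole to the left or one hole to the right
- petri: small covered dish, loose, 70 mm across, 15 mm high; origin at the centre of its underside. It stands at the other side
- vial: glass vial with white cap, bystander, 27 mm across, 61 mm high, near the stand's right edge; origin under its centre
- cap: spare screw cap, bystander, 58 mm across, 20 mm high, near the stand's right edge; origin under its centre
- tape: roll of tape, bystander on the worktop well to the left, 70 mm across, 20 mm high; origin under its centre
- jar: jar, bystander well to the left, 68 mm wide, 132 mm high; origin under its centre
- marker: marker pen, bystander lying well to the left, 139 mm long, 17 mm thick; origin under its centre
- hexkey: hex key, bystander lying well to the left, 93 x 33 mm, 6 mm thick; origin under its centre
Things that resemble listed ones, but are neither listed nor needed, are in the scene too. There is more than one size of the dish; the one meant has the size given above.

How it is judged:
On the way, in this order (a step that is already met when the one before it is completed fails the run):
1. the finger lifts the pin by its ring clear of the middle hole, the arm still there (value of joint index_pin above 0.0105 m and contact force between the fingers and index_pin above 1 N and value of joint swing_arm between -0.1 and 0.1 rad), for 0.1 s.
2. the arm is swung towards the white dish with the pin out of the holes (value of joint index_pin above 0.006 m and ((y of dish in the frame of stand above 0 m and value of joint swing_arm above 0.12 rad) or (y of dish in the frame of stand below 0 m and value of joint swing_arm below -0.12 rad))).
At the end, for the whole second after the job is handed in: The arm is at rest one hole (0.349 rad, within 0.03) over on the white dish's side, the probe tip within 30 mm of the dish's centre seen from above, and the index pin fully home in the hole (within 2 mm) (value of joint index_pin below 0.002 m and velocity of joint swing_arm between -0.03 and 0.03 rad/s and horizontal distance between probe_tip and dish below 0.03 m and ((y of dish in the frame of stand above 0 m and value of joint swing_arm between 0.319 and 0.379 rad) or (y of dish in the frame of stand below 0 m and value of joint swing_arm between -0.379 and -0.319 rad))); the robot touches nothing.
It fails at once if the white dish or the small dish is moved (over 15 mm) or lifted (distance of any of dish, petri from where it was at the start of the episode above 0.015 m).
It fails at once if a bystander is moved by over 20 mm or lifted (distance of any of vial, cap, tape, jar, marker, hexkey from where it was at the start of the episode above 0.02 m).
It fails at once if the ring is heaved on with over 40 N (contact force between the fingers and index_pin above 40 N).
It also fails if it takes over 45 s, if anything falls off the work surface, if the arm or the gripper's body presses on something with over 40 N, if the wrist force passes 120 N, or if a joint passes its speed limit or range.

## Working session

There is one attempt and no reset: what is moved stays moved. The work goes in short steps, Python scripts to look and compute and a shell command to move; the robot and the scene stay as the last step left them, time stands still between calls to the robot, and variables do not carry over. Pictures are saved under pics/ and viewed, at most 10 in all, crops included, and the job is handed in when it is done.

```bash
mkdir -p pics
cat > h.py <<'E'
import numpy as np, cv2
from workcell import sense, cams, job
from scipy.spatial.transform import Rotation as R
def grab(n):
    s=sense(); g=cams.grab_frame(n)
    g['f']=g['frame'].shape[0]/2/np.tan(np.radians(g['vfov'])/2)
    if n=='wrist':
        q=s['eef_rot']; T=np.eye(4); T[:3,:3]=R.from_quat([q[1],q[2],q[3],q[0]]).as_matrix(); T[:3,3]=s['ee_pos']
        g['T']=T@np.array(g['T_tool_cam'])
    else:
        a=np.array(g['attitude'],float); T=np.eye(4)
        T[:3,:3]=a if a.shape==(3,3) else R.from_quat([a[1],a[2],a[3],a[0]]).as_matrix()
        T[:3,3]=g['origin']; g['T']=T
    return g
def pts(g):
    z=g['z_map']; v,u=np.indices(z.shape)
    P=np.stack([(u-g['cx'])/g['f']*z,(v-g['cy'])/g['f']*z,z],-1)
    return P@g['T'][:3,:3].T+g['T'][:3,3]
def ray(g,u,v,h):
    d=g['T'][:3,:3]@np.array([(u-g['cx'])/g['f'],(v-g['cy'])/g['f'],1]); o=g['T'][:3,3]
    return o+d*(h-o[2])/d[2]
def save(g,n,box=None,k=1):
    im=g['frame'][...,::-1]
    if box: im=im[box[1]:box[3],box[0]:box[2]]
    cv2.imwrite('pics/'+n,cv2.resize(im,None,fx=k,fy=k,interpolation=cv2.INTER_CUBIC))
E
python3 - <<'E'
from h import *
import pickle
s=sense(); print(s)
for n in('scene','side'):
    g=grab(n); save(g,n+'0.png',k=1.4); pickle.dump(g,open(n+'.pkl','wb')); print(n,g['f'],g['T'],g['attitude'])
E
```

```text
{'time': 0.0, 'joint_positions': array([-1.34747192,  0.42674802,  0.07383778,  1.60662657, -0.03411485,
        1.11077113, -0.06708294]), 'dq': array([ 0.00042224, -0.00091352, -0.00156122, -0.00030647,  0.00037292,
       -0.00030859,  0.00152844]), 'tau': array([ 2.55908787e-05, -9.49822712e+01,  3.76071319e+00, -4.63528991e+01,
        1.90641498e-02,  9.77885473e-03, -3.05184631e-05]), 'ee_pos': array([0.24574068, 0.62826396, 0.24959086]), 'eef_rot': array([-8.10686251e-05,  1.85339263e-01,  9.82674381e-01, -6.41915252e-04]), 'contact_force': array([ 0.27531266, -0.51627923,  0.30963361]), 'moment': array([-0.03337271,  0.02366715,  0.05605129]), 'grip_force': 0.0, 'gripper_width': 1.0012662723227053}
scene 400.32403169913226 [[ 0.53357876 -0.35336698  0.76839149 -0.35177765]
 [-0.84569972 -0.23286728  0.48017165 -0.689349  ]
 [ 0.00925643 -0.90603786 -0.42309539  0.61411186]
 [ 0.          0.          0.          1.        ]] [-0.46840583  0.73985496 -0.40516952  0.2627704 ]
side 473.63338423638015 [[ 0.8760424  -0.20029368  0.43867089 -0.23769057]
 [-0.48216874 -0.37878559  0.78995873 -1.52773697]
 [ 0.00793847 -0.90355073 -0.42840759  0.86843384]
 [ 0.          0.          0.          1.        ]] [-0.51692582  0.81902924 -0.20831443  0.13632278]
```

View pics/scene0.png

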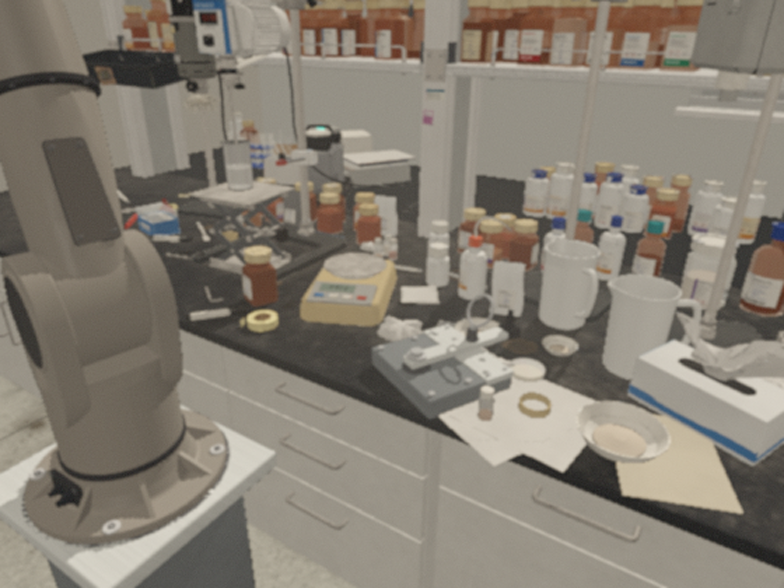

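View pics/side0.png

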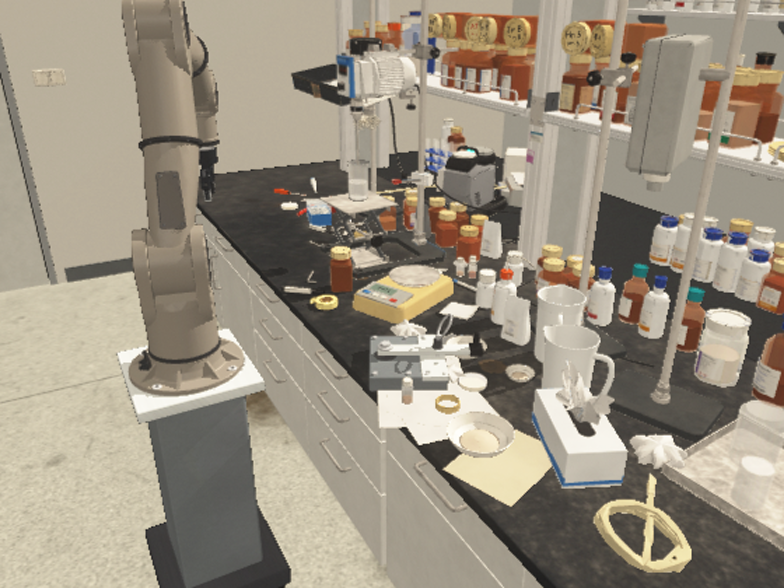

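The stand is at about (440,360) in the enlarged scene view. Dish-like things there are at (527,370), (560,345) and (622,430). I'll enlarge the stand area in both views.

Run:
```python
from h import *
import pickle
a=pickle.load(open('scene.pkl','rb'));b=pickle.load(open('side.pkl','rb'))
save(a,'s1.png',(255,190,435,325),4.2); save(b,'d1.png',(255,200,400,320),5)
for n,g,L in(('scene',a,[(527,370),(560,345),(622,430),(520,347),(400,328),(480,330),(487,390),(534,400)]),('side',b,[(472,382),(519,372),(480,432),(455,375)])):
    P=pts(g)
    for u,v in L: print(n,u,v,P[int(v/1.4),int(u/1.4)].round(3), ray(g,u/1.4,v/1.4,0.02).round(3))
```

```text
scene 527 370 [ 0.576 -0.421  0.015] [ 0.568 -0.424  0.02 ]
scene 560 345 [ 0.727 -0.442  0.005] [ 0.697 -0.449  0.02 ]
scene 622 430 [ 0.486 -0.618  0.015] [ 0.48  -0.619  0.02 ]
scene 520 347 [ 0.681 -0.368  0.   ] [ 0.644 -0.382  0.02 ]
scene 400 328 [ 0.552 -0.142  0.036] [ 0.577 -0.13   0.02 ]
scene 480 330 [ 0.688 -0.269  0.008] [ 0.665 -0.282  0.02 ]
scene 487 390 [ 0.409 -0.404  0.061] [ 0.464 -0.386  0.02 ]
scene 534 400 [ 0.503 -0.462  0.006] [ 0.481 -0.469  0.02 ]
side 472 382 [ 0.586 -0.417  0.011] [ 0.575 -0.433  0.02 ]
side 519 372 [ 0.722 -0.423  0.003] [ 0.703 -0.449  0.02 ]
side 480 432 [ 0.481 -0.594  0.014] [ 0.477 -0.604  0.02 ]
side 455 375 [ 0.556 -0.387  0.024] [ 0.556 -0.387  0.02 ]
```

View pics/s1.png

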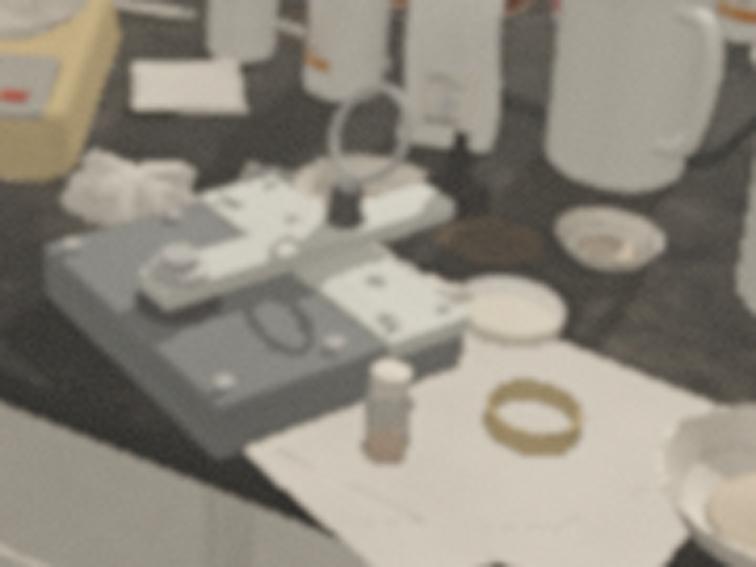

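View pics/d1.png

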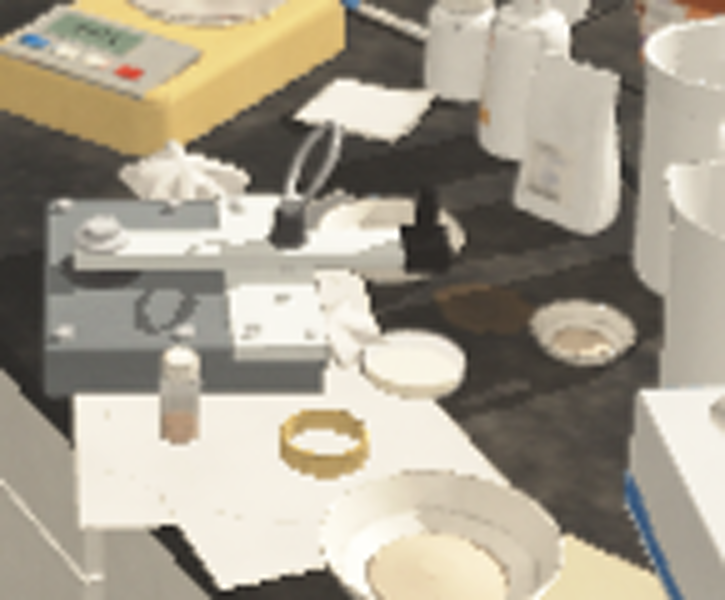

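The white dish is half hidden behind the arm: scene crop (360,175), side crop (390,220). It spans 31 px against 20 px for the petri, which makes it about 106 mm. The bowl at side crop (440,540) is too large, at about 165 mm, and the one at (583,333) is about the petri's size, so both are decoys. The petri sits on the right at (415,362), so the dish is on the left and the swing is +0.349. Next I locate the stand and ring.

Run:
```python
from h import *
import pickle
a=pickle.load(open('scene.pkl','rb'));b=pickle.load(open('side.pkl','rb'))
ua=lambda x,y:(255+x/4.2,190+y/4.2); ub=lambda x,y:(255+x/5,200+y/5)
def tri(p,q):
    A=[];B=[]
    for g,(u,v) in((a,p),(b,q)):
        d=g['T'][:3,:3]@np.array([(u-g['cx'])/g['f'],(v-g['cy'])/g['f'],1]);d/=np.linalg.norm(d)
        M=np.eye(3)-np.outer(d,d);A.append(M);B.append(M@g['T'][:3,3])
    return np.linalg.lstsq(np.vstack(A),np.hstack(B),rcond=None)[0].round(4)
print('ring',tri(ua(370,132),ub(315,163)))
print('pivot cap',tri(ua(178,258),ub(100,232)))
print('probe cap top',tri(ua(460,137),ub(428,190)))
print('dish', tri(ua(362,172),ub(388,222)))
for n,g in(('scene',a),('side',b)):
    P=pts(g).reshape(-1,3)
    box=(P[:,0]>.28)&(P[:,0]<.75)&(P[:,1]>-.5)&(P[:,1]<-.1)
    for lo,hi in((.056,.067),(.036,.046)):
        Q=P[box&(P[:,2]>lo)&(P[:,2]<hi)][:,:2].astype(np.float32)
        r=cv2.minAreaRect(Q); print(n,lo,len(Q),r)
    Q=P[box&(P[:,2]>.085)&(P[:,2]<.17)]
    print('high',len(Q)); 
    print(Q[np.argsort(Q[:,0])][::6].round(3).tolist())
```

```text
ring [ 0.567  -0.3181  0.121 ]
pivot cap [ 0.4349 -0.2521  0.0699]
probe cap top [ 0.6373 -0.3546  0.0986]
dish [ 0.6613 -0.277   0.0338]
scene 0.056 671 ((0.527050793170929, -0.3325936198234558), (0.1892840415239334, 0.24450142681598663), 85.4236068725586)
scene 0.036 2604 ((0.4829864501953125, -0.2739028334617615), (0.2786356210708618, 0.28494998812675476), 15.41855239868164)
high 188
[[0.54, -0.331, 0.104], [0.542, -0.328, 0.102], [0.543, -0.313, 0.091], [0.544, -0.305, 0.085], [0.544, -0.321, 0.099], [0.546, -0.318, 0.098], [0.546, -0.342, 0.117], [0.547, -0.347, 0.118], [0.548, -0.349, 0.127], [0.549, -0.307, 0.096], [0.551, -0.348, 0.123], [0.553, -0.302, 0.096], [0.555, -0.349, 0.13], [0.557, -0.3, 0.103], [0.562, -0.342, 0.14], [0.562, -0.344, 0.143], [0.566, -0.34, 0.144], [0.568, -0.336, 0.145], [0.57, -0.29, 0.113], [0.573, -0.288, 0.115], [0.575, -0.29, 0.123], [0.578, -0.323, 0.146], [0.579, -0.296, 0.136], [0.581, -0.312, 0.149], [0.582, -0.296, 0.128], [0.582, -0.3, 0.139], [0.586, -0.299, 0.14], [0.629, -0.351, 0.092], [0.631, -0.355, 0.102], [0.632, -0.362, 0.094], [0.634, -0.362, 0.087], [0.638, -0.356, 0.099]]
side 0.056 432 ((0.5306117534637451, -0.33931833505630493), (0.18234138190746307, 0.25330275297164917), 85.10997009277344)
side 0.036 1319 ((0.48884356021881104, -0.2773233652114868), (0.28261125087738037, 0.28078076243400574), 18.13042449951172)
high 108
[[0.539, -0.32, 0.089], [0.543, -0.338, 0.111], [0.544, -0.318, 0.086], [0.547, -0.343, 0.121], [0.549, -0.31, 0.097], [0.551, -0.343, 0.116], [0.554, -0.351, 0.134], [0.558, -0.301, 0.102], [0.562, -0.302, 0.106], [0.566, -0.343, 0.147], [0.57, -0.295, 0.112], [0.575, -0.335, 0.148], [0.577, -0.289, 0.124], [0.581, -0.295, 0.129], [0.627, -0.361, 0.086], [0.63, -0.361, 0.101], [0.633, -0.359, 0.087], [0.637, -0.365, 0.093]]
```

Pivot is at about (0.435,-0.252) and the arm points along -26.9°. The ring measures (0.566,-0.318), which agrees with the geometry, and the dish at (0.66,-0.277) lies one hole to the left. Now I check the travel corridor and where the wrist camera is mounted.

```bash
python3 - <<'E'
from h import *
import pickle
a=pickle.load(open('scene.pkl','rb'));b=pickle.load(open('side.pkl','rb'))
P=np.vstack([pts(a).reshape(-1,3),pts(b).reshape(-1,3)])
xs=np.arange(.2,1.0,.1)
print('x',xs.round(1))
for y in np.arange(.7,-.6,-.1):
    r=[]
    for x in xs:
        q=P[(abs(P[:,0]-x-.05)<.05)&(abs(P[:,1]-y-.05)<.05)&(P[:,2]>-.05)&(P[:,2]<1),2]
        r.append(round(float(np.percentile(q,98)),2) if len(q)>5 else -1)
    print(round(y,1),r)
print(np.array(cams.grab_frame('wrist')['T_tool_cam']).round(3))
E
python3 -m creep '[[[0.05,-0.05,0.02,0,0,0,0],[0.10,-0.10,0.05,0,0,0,0],[0.13,-0.14,0.05,0,0,0,0],[0.15,-0.18,0.05,0,0,0,0],[0.17,-0.22,0.05,0,0,0,0]]]'
python3 -c "
from h import *;print(sense()['joint_positions'].round(3))"
```

```text
x [0.2 0.3 0.4 0.5 0.6 0.7 0.8 0.9]
0.7 [-1, 0.01, 0.01, 0.01, 0.01, 0.02, 0.01, 0.7]
0.6 [0.53, 0.58, 0.01, 0.01, 0.01, 0.02, 0.02, 0.12]
0.5 [0.62, 0.01, 0.01, 0.2, 0.67, 0.54, 0.03, 0.55]
0.4 [0.67, 0.0, 0.01, 0.0, 0.67, 0.68, 0.69, 0.8]
0.3 [0.75, 0.02, 0.01, 0.0, 0.22, 0.22, 0.21, 0.69]
0.2 [-1, 0.01, 0.02, 0.13, 0.02, 0.02, 0.02, 0.05]
0.1 [-1, 0.0, 0.02, 0.07, 0.08, 0.08, 0.04, 0.06]
0.0 [-1, 0.0, 0.0, 0.07, 0.08, 0.08, 0.06, 0.01]
-0.1 [-1, 0.0, 0.0, 0.07, 0.07, 0.05, 0.11, 0.11]
-0.2 [-1, 0.0, 0.04, 0.04, 0.02, 0.0, 0.2, 0.01]
-0.3 [-1, 0.04, 0.08, 0.13, 0.04, 0.05, 0.19, 0.19]
-0.4 [-1, 0.04, 0.05, 0.15, 0.1, 0.17, 0.69, 0.83]
-0.5 [-1, 0.04, 0.06, 0.04, 0.02, 0.17, 0.18, 0.7]
[[-0.001 -0.958 -0.286  0.074]
 [ 1.    -0.002  0.001  0.   ]
 [-0.002 -0.286  0.958 -0.124]
 [ 0.     0.     0.     1.   ]]
time: 0.65
ee_pos: [0.3989, 0.4383, 0.299]
eef_rot: [0.0, 0.185, 0.983, 0.0]
contact_force: [1.4, 0.4, -0.0]
gripper_width: 0.146
grip_force: 0.0
[-1.072  0.251  0.158  1.747 -0.043  1.146  0.297]
```

```bash
python3 -m creep '[[[0.02,-0.045,0,0,0,0,0],[0.04,-0.09,0,0,0,0,0],[0.06,-0.135,0,0,0,0,0],[0.07,-0.18,0,0,0,0,0],[0.08,-0.22,0,0,0,0,0]]]'
python3 -m creep '[[[0.01,-0.045,0,0,0,0,0],[0.01,-0.09,0,0,0,0,0],[0.01,-0.135,0,0,0,0,0],[0.01,-0.18,0,0,0,0,0],[0.01,-0.22,0,0,0,0,0]]]'
python3 -m creep '[[[0,-0.045,0,0,0,0,0],[0,-0.09,0,0,0,0,0],[0,-0.135,0,0,0,0,0],[-0.01,-0.18,0,0,0,0,0],[-0.01,-0.22,0,0,0,0,0]]]'
python3 - <<'E'
from h import *
s=sense();print(s['joint_positions'].round(3))
u=np.array([.892,-.452,0]);v=np.array([.452,.892,0]);k=np.array([0,0,1.])
for t in(40,45):
    t=np.radians(t); z=u*np.sin(t)-k*np.cos(t); x=np.cross(v,z); M=np.column_stack([x,v,z])
    q=s['eef_rot'];C=R.from_quat([q[1],q[2],q[3],q[0]]).as_matrix()
    print(R.from_matrix(M@C.T).as_rotvec().round(3),z.round(3))
print(s['ee_pos'])
E
```

```text
time: 1.15
ee_pos: [0.478, 0.2173, 0.2985]
eef_rot: [-0.0, 0.186, 0.983, -0.0]
contact_force: [0.5, 1.1, -0.0]
gripper_width: 0.001
grip_force: 0.0
time: 1.65
ee_pos: [0.4872, -0.0024, 0.2986]
eef_rot: [0.0, 0.186, 0.983, 0.0]
contact_force: [1.0, 0.5, 0.9]
gripper_width: -0.001
grip_force: 0.0
time: 2.15
ee_pos: [0.4763, -0.2224, 0.2988]
eef_rot: [0.0, 0.186, 0.983, 0.0]
contact_force: [1.4, 1.0, 0.1]
gripper_width: 0.001
grip_force: 0.0
[-0.272  0.148  0.66   1.91  -0.101  1.117  1.625]
[-0.286 -0.637 -0.091] [ 0.573 -0.291 -0.766]
[-0.322 -0.717 -0.09 ] [ 0.631 -0.32  -0.707]
[ 0.47634374 -0.22239132  0.29876435]
```

```bash
python3 -m creep '[[[0,-0.01,0,-0.05,-0.12,-0.015,0],[0,-0.02,0,-0.1,-0.24,-0.03,0],[0,-0.03,0,-0.16,-0.36,-0.045,0],[0,-0.04,0,-0.21,-0.48,-0.06,0],[0,-0.05,0,-0.26,-0.59,-0.075,0]]]'
python3 -m creep '[[[0,0,-0.03,-0.06,-0.127,-0.015,0],[0.0,0,-0.06,-0.06,-0.127,-0.015,0],[0.0,0,-0.06,-0.06,-0.127,-0.015,0]]]'
python3 - <<'E'
from h import *
s=sense();print(s['joint_positions'].round(3),s['ee_pos'].round(4))
q=s['eef_rot'];C=R.from_quat([q[1],q[2],q[3],q[0]]).as_matrix();print(C.round(3))
g=grab('wrist');save(g,'w1.png');
T=np.linalg.inv(g['T'])
p=T@np.array([.565,-.318,.123,1]);print('ring pred px',g['cx']+g['f']*p[0]/p[2],g['cy']+g['f']*p[1]/p[2],p[2])
import pickle;pickle.dump(g,open('w1.pkl','wb'))
E
```

```text
time: 2.65
ee_pos: [0.4776, -0.2694, 0.2993]
eef_rot: [0.312, 0.211, 0.924, -0.071]
contact_force: [-0.2, -2.8, -0.6]
gripper_width: -0.0
grip_force: 0.0
time: 2.95
ee_pos: [0.4765, -0.296, 0.2782]
eef_rot: [0.347, 0.229, 0.903, -0.113]
contact_force: [0.5, -1.5, -0.3]
gripper_width: -0.003
grip_force: 0.0
[-0.353 -0.141  0.679  2.38   1.067  0.261  0.466] [ 0.4765 -0.296   0.2782]
[[-0.655  0.491  0.574]
 [ 0.335  0.87  -0.362]
 [-0.677 -0.045 -0.734]]
ring pred px 313.4707332482331 153.4323566551811 0.294427968918715
```

View pics/w1.png

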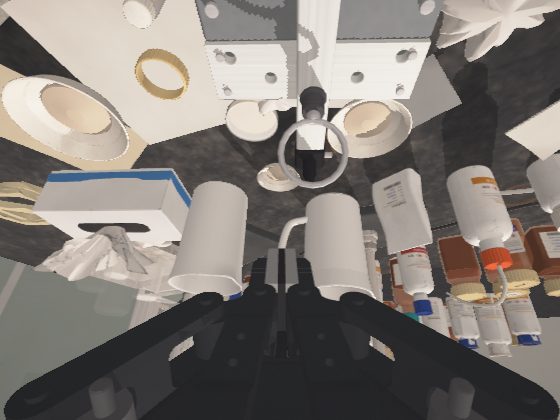

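The ring is at (313,154), where predicted. The dish is at (370,125), image right, which is the stand's left. The petri is at (252,118). Joints 4 and 6 are near their limits, so I move further out to the pre-insert pose.

```bash
cat >> h.py <<'E'
PIV=np.array([.435,-.252,0])
def goal(tilt,r,h,back=0,yaw=0):
    """delta to TCP at radius r, height h along arm swung by yaw, backed off along tool z"""
    th=np.radians(-26.9)+yaw; u=np.array([np.cos(th),np.sin(th),0]);v=np.array([-u[1],u[0],0]);k=np.array([0,0,1.])
    t=np.radians(tilt); z=u*np.sin(t)-k*np.cos(t); M=np.column_stack([np.cross(v,z),v,z])
    s=sense();q=s['eef_rot'];C=R.from_quat([q[1],q[2],q[3],q[0]]).as_matrix()
    p=PIV+u*r+k*h-z*back
    e=s['ee_pos']-PIV; print('t',s['time'],'now r,lat,h',(e@u).round(4),(e@v).round(4),e[2].round(4),'j',s['joint_positions'].round(2),'F',s['contact_force'].round(1))
    print('shift',(p-s['ee_pos']).round(4),'turn',R.from_matrix(M@C.T).as_rotvec().round(3),'zdir',z.round(3))
E
python3 -c "
from h import *
goal(42,.145,.123,.06); goal(42,.145,.123,0)"
```

```text
t 3.0 now r,lat,h 0.0568 -0.0207 0.2771 j [-0.36 -0.14  0.68  2.38  1.09  0.26  0.45] F [-1.4  0.5 -3.7]
shift [ 0.0522 -0.0033 -0.1095] turn [ 0.047 -0.01   0.045] zdir [ 0.597 -0.303 -0.743]
t 3.0 now r,lat,h 0.0568 -0.0207 0.2771 j [-0.36 -0.14  0.68  2.38  1.09  0.26  0.45] F [-1.4  0.5 -3.7]
shift [ 0.088  -0.0214 -0.1541] turn [ 0.047 -0.01   0.045] zdir [ 0.597 -0.303 -0.743]
```

```bash
python3 -m creep '[[[0.02,0,-0.02,0.02,0,0.02,0],[0.04,0,-0.04,0.05,-0.01,0.045,0],[0.05,0,-0.07,0.05,-0.01,0.045,0],[0.05,0,-0.07,0.05,-0.01,0.045,0]]]'
python3 -c "
from h import *
goal(42,.145,.123,.06)"
```

```text
time: 3.4
ee_pos: [0.4981, -0.2899, 0.2591]
eef_rot: [0.349, 0.217, 0.907, -0.092]
contact_force: [-0.9, -1.5, 2.2]
gripper_width: -0.002
grip_force: 0.0
t 3.4 now r,lat,h 0.0735 -0.0052 0.2591 j [-0.89 -0.21  1.19  2.38  1.29  0.29  0.31] F [-0.9 -1.5  2.2]
shift [ 0.0304 -0.0095 -0.0915] turn [ 0.016 -0.002  0.007] zdir [ 0.597 -0.303 -0.743]
```

```bash
python3 -m creep '[[[0.02,-0.01,0,0.04,0.08,0,0],[0.03,-0.015,-0.02,0.04,0.09,0,0],[0.03,-0.015,-0.04,0.04,0.09,0,0],[0.03,-0.015,-0.05,0.04,0.09,0,0]]]'
python3 -c "
from h import *
goal(37,.145,.123,.06)"
```

```text
time: 3.8
ee_pos: [0.509, -0.2898, 0.2343]
eef_rot: [0.306, 0.218, 0.923, -0.083]
contact_force: [-0.2, -0.3, -0.3]
gripper_width: -0.002
grip_force: 0.0
t 3.8 now r,lat,h 0.0831 -0.0003 0.2343 j [-1.22 -0.49  1.37  2.33  1.33  0.62  0.36] F [-0.2 -0.3 -0.3]
shift [ 0.0231 -0.0114 -0.0634] turn [ 0.017 -0.009  0.001] zdir [ 0.537 -0.272 -0.799]
```

The elbow has drifted to the joint 2 and 3 limits. I'll fit a quick kinematic model to the recorded joint/pose pairs so I can choose a feasible tilt and branch.

```bash
cat > kin.py <<'E'
import numpy as np
from scipy.spatial.transform import Rotation as R
from scipy.optimize import least_squares
from itertools import product
D=[([-1.34747,.42675,.07384,1.60663,-.03411,1.11077,-.06708],[.24574,.62826,.24959],[0,.18534,.98267,-.0006]),
([-1.072,.251,.158,1.747,-.043,1.146,.297],[.3989,.4383,.299],[0,.185,.983,0]),
([-.272,.148,.66,1.91,-.101,1.117,1.625],[.4763,-.2224,.2988],[0,.186,.983,0]),
([-.353,-.141,.679,2.38,1.067,.261,.466],[.4765,-.296,.2782],[.347,.229,.903,-.113]),
([-.89,-.21,1.19,2.38,1.29,.29,.31],[.4981,-.2899,.2591],[.349,.217,.907,-.092]),
([-1.22,-.49,1.37,2.33,1.33,.62,.36],[.509,-.2898,.2343],[.306,.218,.923,-.083])]
def fk(q,p,s):
    o1,d1,a,b,c,e,o7,o3,o5,x=p
    A=R.from_euler('ZYZ',[s[0]*q[0]+o1,q[1],s[1]*q[2]+o3]); pos=np.array([0,0,d1])+A.apply([e,0,a])
    B=A*R.from_euler('YZ',[q[3],s[2]*q[4]+o5]); pos=pos+B.apply([x,0,b])
    C=B*R.from_euler('YZ',[q[5],s[3]*q[6]+o7]); return pos+C.apply([0,0,c]),C
def res(p,s):
    r=[]
    for q,t,w in D:
        P,C=fk(q,p,s); r+=list(P-t)+list(.3*(C.inv()*R.from_quat([w[1],w[2],w[3],w[0]])).as_rotvec())
    return r
LO=np.array([-2.85,-.5,-1.23,.21,-1.02,.16,-2.73]);HI=np.array([2.85,2.14,1.37,2.46,4.16,2.05,2.73])
def fit():
    best=None
    for s in product([1,-1],repeat=4):
      for o7 in(0,1.57,3.14,-1.57):
        f=least_squares(res,[0,.35,.4,.4,.3,0,o7,0,0,0],args=(s,))
        if best is None or f.cost<best[0].cost: best=(f,s)
    return best
def target(tilt,r,h,yaw,flip=0,back=0):
    th=np.radians(-26.9)+yaw;u=np.array([np.cos(th),np.sin(th),0]);v=np.array([-u[1],u[0],0]);k=np.array([0,0,1.])
    t=np.radians(tilt);z=u*np.sin(t)-k*np.cos(t);y=-v if flip else v
    return np.array([.435,-.252,0])+u*r+k*h-z*back,R.from_matrix(np.column_stack([np.cross(y,z),y,z]))
def ik(P,C,p,s,q0):
    f=least_squares(lambda q:np.r_[fk(q,p,s)[0]-P,.3*(fk(q,p,s)[1].inv()*C).as_rotvec(),.002*(q-(LO+HI)/2)/(HI-LO)],np.clip(q0,LO+.02,HI-.02),bounds=(LO+.01,HI-.01))
    return f.x,np.linalg.norm(f.fun[:6])
E
python3 - <<'E'
from kin import *
import pickle
f,s=fit(); print(f.cost,f.x.round(3),s,np.abs(f.fun).max()); pickle.dump((f.x,s),open('kin.pkl','wb'))
p=f.x; rng=np.random.default_rng(0)
for flip in(0,1):
  for tilt in(35,40,45):
    for back,h,yaw in((.06,.123,0),(0,.123,0),(0,.14,0),(0,.14,.349),(.06,.123,.349)):
        P,C=target(tilt,.145,h,yaw,flip,back)
        S=[ik(P,C,p,s,rng.uniform(LO,HI)) for _ in range(12)]
        S=[x for x in S if x[1]<.004]
        S.sort(key=lambda x:-np.min(np.minimum(x[0]-LO,HI-x[0])))
        print(flip,tilt,back,h,yaw,len(S),S[0][0].round(2) if S else '')
E
```

```text
0.0007681331733770635 [-0.041  0.371  0.519  0.538  0.345 -0.014  1.504 -0.045 -0.006  0.016] (-1, -1, -1, -1) 0.016839970914982523
0 35 0.06 0.123 0 5 [ 1.2   0.27 -0.85  2.28  1.26  0.17  0.35]
0 35 0 0.123 0 6 [ 0.99  0.41 -0.63  2.24  1.93  0.19 -0.3 ]
0 35 0 0.14 0 6 [ 1.01  0.37 -0.65  2.23  1.68  0.17 -0.06]
0 35 0 0.14 0.349 3 [ 1.5   0.64 -1.22  2.22  1.42  0.3   0.68]
0 35 0.06 0.123 0.349 7 [ 1.59  0.45 -1.22  2.25  0.8   0.19  1.24]
0 40 0.06 0.123 0 9 [ 1.13  0.25 -0.74  2.38  2.44  0.17 -0.83]
0 40 0 0.123 0 8 [ 1.12  0.46 -0.76  2.31  2.41  0.31 -0.72]
0 40 0 0.14 0 8 [ 1.11  0.41 -0.75  2.3   2.35  0.26 -0.69]
0 40 0 0.14 0.349 3 [ 1.08  0.39 -0.59  2.28  4.15  0.17 -2.14]
0 40 0.06 0.123 0.349 0 
0 45 0.06 0.123 0 6 [ 0.82  0.24 -0.38  2.44  3.12  0.31 -1.52]
0 45 0 0.123 0 7 [ 0.96  0.43 -0.56  2.36  2.87  0.4  -1.2 ]
0 45 0 0.14 0 8 [ 0.98  0.39 -0.58  2.36  2.84  0.36 -1.19]
0 45 0 0.14 0.349 5 [ 1.58  0.72 -1.22  2.33  2.43  0.3  -0.2 ]
0 45 0.06 0.123 0.349 5 [ 1.22  0.3  -0.63  2.4   4.15  0.31 -2.09]
1 35 0.06 0.123 0 3 [ 1.2   0.27 -0.84  2.27  1.18  0.17 -2.72]
1 35 0 0.123 0 7 [0.24 0.37 0.26 2.25 4.15 0.17 0.51]
1 35 0 0.14 0 0 
1 35 0 0.14 0.349 1 [ 1.38  0.52 -1.05  2.21  1.21  0.17 -2.31]
1 35 0.06 0.123 0.349 8 [ 0.97  0.23 -0.45  2.26 -1.01  0.24 -0.18]
1 40 0.06 0.123 0 9 [ 1.1   0.25 -0.71  2.38  2.48  0.17  2.27]
1 40 0 0.123 0 5 [0.35 0.37 0.13 2.31 3.56 0.25 1.12]
1 40 0 0.14 0 2 [0.4  0.33 0.08 2.31 3.55 0.21 1.13]
1 40 0 0.14 0.349 1 [ 1.08  0.39 -0.59  2.28  4.15  0.17  1.  ]
1 40 0.06 0.123 0.349 0 
1 45 0.06 0.123 0 6 [0.32 0.23 0.17 2.44 3.46 0.32 1.23]
1 45 0 0.123 0 7 [0.26 0.4  0.22 2.36 3.46 0.41 1.18]
1 45 0 0.14 0 5 [0.28 0.35 0.2  2.36 3.48 0.37 1.18]
1 45 0 0.14 0.349 7 [-0.56  1.06  1.36  2.33  4.15  1.26  0.27]
1 45 0.06 0.123 0.349 3 [ 1.22  0.3  -0.63  2.4   4.15  0.31  1.05]
```

Run:
```python
import kin
from kin import *
from workcell import sense
s0=sense(); D[-1]=(list(s0['joint_positions']),list(s0['ee_pos']),list(s0['eef_rot']))
def fk2(q,p,s):
    o1,d1,a,b,c,e,o7,o3,o5,x,y1,y2,w,wy,o2,o4,o6=p
    A=R.from_euler('ZYZ',[s[0]*q[0]+o1,q[1]+o2,s[1]*q[2]+o3]); pos=np.array([0,0,d1])+A.apply([e,y1,a])
    B=A*R.from_euler('YZ',[q[3]+o4,s[2]*q[4]+o5]); pos=pos+B.apply([x,y2,b])
    C6=B*R.from_euler('Y',[q[5]+o6]); pos=pos+C6.apply([w,wy,0]); C=C6*R.from_euler('Z',[s[3]*q[6]+o7]); return pos+C.apply([0,0,c]),C
kin.fk=fk2
for s in product([1,-1],repeat=4):
    f=min((least_squares(kin.res,[0,.35,.5,.5,.3,0,o7,0,0]+[0]*8,args=(s,)) for o7 in(0,1.57,3.14,-1.57)),key=lambda f:f.cost)
    if f.cost<8e-4:print(s,f.cost,f.x.round(3)); print(np.reshape(f.fun,(-1,6)).round(4))
```

```text
Traceback (most recent call last):
ValueError: `f0` passed has more than 1 dimension.
```

```bash
cat > kin2.py <<'E'
import kin
from kin import *
from workcell import sense
def fk2(q,p,s):
    o1,d1,a,b,c,e,o7,o3,o5,x,y1,y2,w,wy=p
    A=R.from_euler('ZYZ',[s[0]*q[0]+o1,q[1],s[1]*q[2]+o3]); pos=np.array([0,0,d1])+A.apply([e,y1,a])
    B=A*R.from_euler('YZ',[q[3],s[2]*q[4]+o5]); pos=pos+B.apply([x,y2,b])
    C6=B*R.from_euler('Y',q[5]); pos=pos+C6.apply([w,wy,0]); C=C6*R.from_euler('Z',s[3]*q[6]+o7); return pos+C.apply([0,0,c]),C
kin.fk=fk2
E
python3 - <<'E'
from kin2 import *
import pickle
s0=sense(); D[-1]=(list(s0['joint_positions']),list(s0['ee_pos']),list(s0['eef_rot'])); print(s0['joint_positions'],s0['ee_pos'],s0['eef_rot'])
best=None
for s in product([1,-1],repeat=4):
    f=min((least_squares(kin.res,[0,.35,.5,.5,.3,0,o7,0,0]+[0]*5,args=(s,),loss='soft_l1',f_scale=.003) for o7 in(0,1.57,3.14,-1.57)),key=lambda f:f.cost)
    if best is None or f.cost<best[0].cost: best=(f,s)
f,s=best;print(s,f.cost,f.x.round(3)); print(np.reshape(f.fun,(-1,6)).round(4))
pickle.dump((f.x,s),open('kin.pkl','wb'))
E
```

```text
[-1.22340604 -0.49421493  1.37192783  2.32936659  1.32742551  0.62216076
  0.35509451] [ 0.50896134 -0.28984907  0.23433572] [ 0.30634497  0.21792299  0.92294236 -0.08270263]
(-1, -1, -1, -1) 5.131534221700008e-05 [ 0.002  0.311  0.528  0.511  0.317  0.005  1.572 -0.002  0.    -0.002
 -0.047  0.781  0.008 -0.795]
[[-0.0017  0.0008 -0.0002 -0.      0.0001 -0.0003]
 [ 0.0004  0.0031 -0.0002  0.0003  0.0001 -0.0005]
 [-0.0089 -0.0024 -0.0003  0.0001 -0.0001 -0.    ]
 [ 0.0064 -0.      0.      0.0004 -0.0002 -0.0005]
 [-0.0012 -0.002   0.0004  0.0001  0.0005  0.0022]
 [-0.0036  0.0016  0.0003  0.0001 -0.0003 -0.0004]]
```

```bash
cat > sim.py <<'E'
from kin2 import *
import pickle
from scipy.optimize import lsq_linear
p,s=pickle.load(open('kin.pkl','rb'))
def err(q,P,C):
    x,o=fk2(q,p,s); return np.r_[P-x,.3*(C*o.inv()).as_rotvec()]
def step(q,P,C):
    e=err(q,P,C); J=np.array([(err(q+1e-5*d,P,C)-e)/1e-5 for d in np.eye(7)]).T
    n=np.linalg.norm(e); e=e*min(1,.03/n) if n>0 else e
    f=lsq_linear(np.vstack([J,.02*np.eye(7)]),np.r_[-e,np.zeros(7)],(np.maximum(LO-q,-.12)-1e-6,np.minimum(HI-q,.12)+1e-6)); return q+f.x
def pose(tilt,az,r,h,roll=0,yaw=0):
    th=np.radians(-26.9)+yaw;u=np.array([np.cos(th),np.sin(th),0]);k=np.array([0,0,1.])
    C=R.from_euler('z',th+np.radians(az))*R.from_euler('y',180-tilt,degrees=True)  # z tilted
    base=R.from_matrix(np.column_stack([[-1,0,0],[0,1,0],[0,0,-1]]).astype(float))
    C=R.from_euler('z',th+np.radians(az))*R.from_euler('y',-tilt,degrees=True)*base*R.from_euler('z',np.radians(roll))
    return np.array([.435,-.252,0])+u*r+k*h,C
def run(q,W,n=25,v=0):
    for w in W:
        P,C=pose(*w)
        for i in range(n): q=step(q,P,C)
        if v: print(w,q.round(2),np.linalg.norm(err(q,P,C)).round(3))
    return q,np.linalg.norm(err(q,P,C))
E
python3 - <<'E'
from sim import *
q0=sense()['joint_positions']
fin=[(45,0,.11,.2),(45,0,.145,.123),(45,0,.145,.14),(45,0,.145,.14,0,.349)]
for t1 in(10,25,40):
  for az in(-90,-60,-40,0,40,60,90):
    for r,h in((.1,.25),(.15,.25),(.05,.35)):
      W=[(t1,az,r,h),(45,az,r,h),(45,az/2,r,h)]+fin
      q=q0;E=[]
      for w in W:
        q,e=run(q,[w]);E.append(round(e,3))
      if max(E[-4:])<.01: print(t1,az,r,h,E,q.round(2))
P,C=pose(40,0,.1,.2);print(C.as_matrix().round(2))
E
```

```text
[[-0.68  0.45  0.57]
 [ 0.35  0.89 -0.29]
 [-0.64 -0.   -0.77]]
```

```bash
cat > search.py <<'E'
from sim import *
import sys,time
q0=sense()['joint_positions']; rng=np.random.default_rng(int(sys.argv[1])); t0=time.time(); n=0
while time.time()-t0<150:
    n+=1
    tl=rng.uniform(36,46); a=rng.uniform(-20,20); a2=a-rng.uniform(0,20); rl=rng.choice([0,180])if rng.random()<.3 else 0
    w1=(rng.uniform(0,30),rng.uniform(-90,90),rng.uniform(0,.2),rng.uniform(.22,.5),rl+rng.uniform(-90,90))
    w2=(rng.uniform(20,50),rng.uniform(-90,90),rng.uniform(0,.2),rng.uniform(.22,.45),rl)
    W=[w1,w2,(tl,a,.10,.2,rl),(tl,a,.105,.165,rl),(tl,a,.145,.123,rl),(tl,a,.145,.14,rl),(tl,a2,.145,.14,rl,.349),(tl,a2,.1,.17,rl,.349)]
    q=q0;ok=1
    for i,w in enumerate(W):
        q,e=run(q,[w],18)
        if i>1 and e>.006: ok=0;break
    if ok: print([round(float(x),2) for x in (tl,a,a2)],np.round(w1,2).tolist(),np.round(w2,2).tolist(),q.round(2),flush=True)
print(n)
E
for i in 1 2 3 4; do OMP_NUM_THREADS=1 python3 search.py $i > o$i & done; wait; cat o?
```

```text
this script no longer has the robot
this script no longer has the robot
[44.51, -13.24, -32.53] [18.21, 84.7, 0.16, 0.44, -80.26] [31.08, -74.72, 0.04, 0.27, 0.0] [ 0.09  0.21  0.13  2.41  2.11  0.36 -0.94]
[44.59, -14.93, -20.86] [25.48, 83.74, 0.14, 0.28, 8.1] [41.18, -80.66, 0.14, 0.3, 0.0] [ 0.31  0.19  0.05  2.42  2.79  0.26 -1.33]
[41.28, -11.79, -26.62] [11.41, 73.7, 0.08, 0.32, -27.36] [34.42, -73.21, 0.11, 0.43, 0.0] [ 0.12  0.19  0.17  2.39  2.23  0.21 -0.91]
[38.66, -12.07, -24.07] [24.62, -52.25, 0.18, 0.35, 55.42] [44.06, 73.94, 0.1, 0.36, 0.0] [ 0.28  0.18  0.02  2.37  1.99  0.16 -0.61]
[43.93, -19.21, -20.34] [23.46, -23.32, 0.04, 0.46, 51.78] [40.06, 5.47, 0.11, 0.44, 0.0] [ 0.35  0.19  0.01  2.41  2.78  0.24 -1.31]
[41.22, -16.64, -18.13] [21.98, 23.08, 0.15, 0.3, -23.2] [27.96, -22.93, 0.05, 0.41, 0.0] [ 0.54  0.18 -0.18  2.39  2.69  0.16 -1.15]
[37.48, -11.68, -25.97] [10.24, 85.4, 0.18, 0.28, -62.04] [34.77, 13.34, 0.07, 0.36, 0.0] [ 0.17  0.18  0.12  2.36  1.72  0.16 -0.4 ]
[37.94, -19.91, -25.16] [1.49, 9.57, 0.18, 0.42, -39.42] [39.46, -68.51, 0.1, 0.28, 0.0] [
[... 13338 characters left out ...]
9 2.49]
[39.06, -10.45, -10.67] [23.29, -10.76, 0.04, 0.42, 42.02] [35.23, -52.4, 0.08, 0.22, 0.0] [ 1.35  0.27 -1.01  2.37  1.97  0.16 -0.23]
[45.44, -9.8, -14.51] [14.17, 9.67, 0.11, 0.35, 34.18] [35.12, -20.88, 0.06, 0.34, 0.0] [ 0.54  0.2  -0.12  2.41  3.2   0.26 -1.58]
[38.39, -13.24, -22.69] [18.02, 9.12, 0.05, 0.39, -36.34] [44.36, -49.91, 0.05, 0.26, 0.0] [ 0.44  0.17 -0.13  2.37  1.95  0.16 -0.54]
351Exception ignored in: <_io.TextIOWrapper mode='rw' encoding='UTF-8'>
Traceback (most recent call last):
BrokenPipeError: [Errno 32] Broken pipe
Exception ignored in: <_io.TextIOWrapper mode='rw' encoding='UTF-8'>
Traceback (most recent call last):
BrokenPipeError: [Errno 32] Broken pipe
```

Raising the tool to h≈0.38 before tilting, with the tool azimuth about 10° to the right, gives feasible branches. I check one simple path.

```bash
cat > plan.py <<'E'
from sim import *
def delta(*w):
    P,C=pose(*w); s0=sense(); q=s0['eef_rot']
    return np.r_[P-s0['ee_pos'],(C*R.from_quat([q[1],q[2],q[3],q[0]]).inv()).as_rotvec()].round(3),s0['joint_positions'].round(2),s0['time'],s0['contact_force'].round(1)
E
python3 - <<'E'
from plan import *
q0=sense()['joint_positions']
for w1 in ((20,20,.07,.36),(20,0,.07,.38),(0,0,.07,.38),(10,30,.1,.38)):
  q=q0;print()
  for w in [w1,(42,-10,.07,.38),(43,-10,.1,.2),(43,-10,.105,.165),(43,-10,.145,.123),(43,-10,.145,.14),(43,-17,.145,.14,0,.349),(43,-17,.1,.17,0,.349)]:
    q,e=run(q,[w],20);print(w,q.round(2),round(e,4))
print(delta(20,20,.07,.36),delta(20,0,.07,.38))
E
```

```text
(20, 20, 0.07, 0.36) [-1.13 -0.5   1.24  1.96  0.54  1.04  1.4 ] 0.0
(42, -10, 0.07, 0.38) [-0.4  -0.28  0.56  2.22  0.83  0.61  0.57] 0.0
(43, -10, 0.1, 0.2) [ 0.04  0.14  0.3   2.38  2.08  0.2  -0.77] 0.0
(43, -10, 0.105, 0.165) [ 0.26  0.22  0.09  2.39  2.35  0.27 -1.03] 0.0
(43, -10, 0.145, 0.123) [ 0.36  0.36 -0.    2.31  2.5   0.33 -1.16] 0.0
(43, -10, 0.145, 0.14) [ 0.32  0.33  0.04  2.31  2.44  0.29 -1.11] 0.0
(43, -17, 0.145, 0.14, 0, 0.349) [ 0.54  0.31 -0.19  2.33  2.79  0.26 -1.24] 0.0
(43, -17, 0.1, 0.17, 0, 0.349) [ 0.61  0.19 -0.23  2.4   2.85  0.2  -1.29] 0.0

(20, 0, 0.07, 0.38) [-1.15 -0.49  1.17  1.95  0.67  1.12  0.93] 0.0
(42, -10, 0.07, 0.38) [-0.74 -0.4   0.8   2.23  1.01  0.75  0.43] 0.0
(43, -10, 0.1, 0.2) [-0.07  0.15  0.42  2.38  2.14  0.18 -0.83] 0.0
(43, -10, 0.105, 0.165) [ 0.17  0.22  0.18  2.39  2.41  0.25 -1.09] 0.0
(43, -10, 0.145, 0.123) [ 0.29  0.37  0.07  2.31  2.56  0.31 -1.23] 0.0
(43, -10, 0.145, 0.14) [ 0.25  0.33  0.12  2.31  2.51  0.27 -1.19] 0.0
(43, -17, 0.145, 0.14, 0, 0.349) [ 0.48  0.31 -0.13  2.33  2.86  0.25 -1.31] 0.0
(43, -17, 0.1, 
[... 828 characters left out ...]
  2.38  2.08  0.2  -0.77] 0.0
(43, -10, 0.105, 0.165) [ 0.26  0.22  0.08  2.39  2.35  0.27 -1.03] 0.0
(43, -10, 0.145, 0.123) [ 0.36  0.36 -0.    2.31  2.5   0.33 -1.16] 0.0
(43, -10, 0.145, 0.14) [ 0.32  0.33  0.04  2.31  2.44  0.29 -1.11] 0.0
(43, -17, 0.145, 0.14, 0, 0.349) [ 0.54  0.31 -0.19  2.33  2.79  0.26 -1.24] 0.0
(43, -17, 0.1, 0.17, 0, 0.349) [ 0.61  0.19 -0.23  2.4   2.85  0.2  -1.28] 0.0
(array([-0.012,  0.006,  0.126,  0.105,  0.279,  0.344]), array([-1.22, -0.49,  1.37,  2.33,  1.33,  0.62,  0.36]), 3.8, array([-0.2, -0.3, -0.3])) (array([-0.012,  0.006,  0.146,  0.151,  0.256, -0.002]), array([-1.22, -0.49,  1.37,  2.33,  1.33,  0.62,  0.36]), 3.8, array([-0.2, -0.3, -0.3]))
```

```bash
python3 -m creep '[[[0,0,0.03,0.02,0.06,0.07,0],[0,0,0.06,0.04,0.12,0.14,0],[-0.01,0,0.09,0.06,0.18,0.21,0],[-0.012,0.006,0.126,0.09,0.24,0.28,0],[-0.012,0.006,0.126,0.105,0.28,0.345,0]]]' >/dev/null
python3 -m creep '[[[0,0,0,0,0,0,0],[0,0,0,0,0,0,0]]]'
python3 -c "
from plan import *
print(delta(20,20,.07,.36)[:2],delta(42,-10,.07,.38))"
```

```text
time: 4.5
ee_pos: [0.4958, -0.2882, 0.3583]
eef_rot: [0.182, 0.076, 0.98, -0.016]
contact_force: [-0.2, 0.5, -0.7]
gripper_width: -0.003
grip_force: 0.0
(array([0.002, 0.004, 0.002, 0.007, 0.018, 0.034]), array([-1.06, -0.46,  1.22,  1.98,  0.51,  0.99,  1.41])) (array([ 0.002,  0.004,  0.022, -0.139, -0.341, -0.483]), array([-1.06, -0.46,  1.22,  1.98,  0.51,  0.99,  1.41]), 4.5, array([-0.2,  0.5, -0.7]))
```

Tracking matches the model. Next waypoint.

```bash
python3 -m creep '[[[0,0,0.01,-0.03,-0.07,-0.1,0],[0,0,0.02,-0.06,-0.14,-0.2,0],[0,0,0.02,-0.08,-0.2,-0.3,0],[0,0,0.02,-0.11,-0.27,-0.39,0],[0,0,0.02,-0.14,-0.34,-0.48,0]]]' >/dev/null
python3 -m creep '[[[0,0,0,0,0,0,0],[0,0,0,0,0,0,0],[0,0,0,0,0,0,0]]]' >/dev/null
python3 -c "
from plan import *
print(delta(42,-10,.07,.38)[:2],delta(43,-10,.1,.2))"
```

```text
(array([ 0.002,  0.005,  0.002, -0.001, -0.015, -0.014]), array([-0.5 , -0.29,  0.65,  2.2 ,  0.83,  0.64,  0.58])) (array([ 0.029, -0.009, -0.178, -0.012, -0.029, -0.014]), array([-0.5 , -0.29,  0.65,  2.2 ,  0.83,  0.64,  0.58]), 5.3, array([0.8, 0.7, 0.7]))
```

```bash
python3 -m creep '[[[0.005,0,-0.035,0,-0.01,0,0],[0.01,0,-0.07,-0.01,-0.02,-0.01,0],[0.015,0,-0.1,-0.01,-0.03,-0.01,0],[0.02,-0.005,-0.13,-0.01,-0.03,-0.01,0],[0.03,-0.01,-0.16,-0.01,-0.03,-0.01,0]]]' >/dev/null
python3 -m creep '[[[0,0,0,0,0,0,0],[0,0,0,0,0,0,0],[0,0,0,0,0,0,0],[0,0,0,0,0,0,0]]]' >/dev/null
python3 -c "
from plan import *
print(delta(43,-10,.1,.2)[:2],delta(43,-10,.105,.165))"
```

```text
(array([ 0.002, -0.   , -0.044,  0.011,  0.013,  0.001]), array([-0.33,  0.06,  0.64,  2.35,  1.54,  0.2 , -0.24])) (array([ 0.007, -0.003, -0.079,  0.011,  0.013,  0.001]), array([-0.33,  0.06,  0.64,  2.35,  1.54,  0.2 , -0.24]), 6.2, array([0.3, 0.1, 0.1]))
```

```bash
python3 -m creep '[[[0,0,-0.02,0.01,0.01,0,0],[0,0,-0.04,0.01,0.01,0,0],[0,0,-0.04,0.01,0.01,0,0],[0,0,-0.04,0.01,0.01,0,0],[0,0,-0.04,0.01,0.01,0,0]]]' >/dev/null
python3 -c "
from plan import *
print(delta(43,-10,.1,.2)[:2],delta(43,-10,.105,.165))"
```

```text
(array([ 0.003,  0.   , -0.003,  0.001,  0.002,  0.002]), array([-0.17,  0.16,  0.49,  2.37,  2.03,  0.19, -0.76])) (array([ 0.007, -0.002, -0.038,  0.001,  0.002,  0.002]), array([-0.17,  0.16,  0.49,  2.37,  2.03,  0.19, -0.76]), 6.7, array([ 0.5, -0.5, -0.7]))
```

```bash
python3 -m creep '[[[0,0,-0.01,0,0,0,0],[0.003,0,-0.02,0,0,0,0],[0.005,-0.002,-0.03,0,0,0,0],[0.007,-0.002,-0.038,0,0,0,0],[0.007,-0.002,-0.038,0,0,0,0]]]'
python3 - <<'E'
from h import *
from plan import delta
print(delta(43,-10,.105,.165),delta(43,-10,.145,.123)[0])
g=grab('wrist');save(g,'w2.png');T=np.linalg.inv(g['T'])
for r in((.145,.123),):
    p=T@np.append(PIV+.145*np.array([.892,-.452,0])+[0,0,.123],1);print(g['cx']+g['f']*p[0]/p[2],g['cy']+g['f']*p[1]/p[2],p[2])
P=pts(g).reshape(-1,3);u=np.array([.892,-.452,0]);v=np.array([.452,.892,0])
e=P-PIV;L=np.column_stack([e@u,e@v,e[:,2]])
m=(L[:,0]>.12)&(L[:,0]<.175)&(abs(L[:,1])<.05)&(L[:,2]>.09)&(L[:,2]<.165)
Q=L[m];print(len(Q));
for lo,hi in((.09,.1),(.1,.11),(.11,.12),(.12,.13),(.13,.14),(.14,.155)):
    k=Q[(Q[:,2]>lo)&(Q[:,2]<hi)];
    if len(k):print(lo,len(k),k.min(0).round(3),k.max(0).round(3))
E
```

```text
time: 7.2
ee_pos: [0.5284, -0.2992, 0.1646]
eef_rot: [0.348, 0.295, 0.882, -0.117]
contact_force: [-0.5, -0.4, 0.9]
gripper_width: -0.002
grip_force: 0.0
(array([ 0.   , -0.   ,  0.   ,  0.001,  0.001,  0.002]), array([ 0.04,  0.25,  0.26,  2.37,  2.34,  0.26, -1.09]), 7.2, array([-0.5, -0.4,  0.9])) [ 0.036 -0.018 -0.042  0.001  0.001  0.002]
292.4329220307925 237.4232400755132 0.19554969132820746
2404
0.09 521 [ 0.121 -0.021  0.09 ] [0.133 0.018 0.1  ]
0.1 573 [ 0.126 -0.03   0.1  ] [0.137 0.028 0.11 ]
0.11 370 [ 0.132 -0.034  0.11 ] [0.142 0.032 0.12 ]
0.12 351 [ 0.139 -0.035  0.12 ] [0.148 0.033 0.13 ]
0.13 344 [ 0.143 -0.033  0.13 ] [0.153 0.031 0.14 ]
0.14 245 [ 0.15  -0.029  0.14 ] [0.16  0.026 0.15 ]
```

View pics/w2.png

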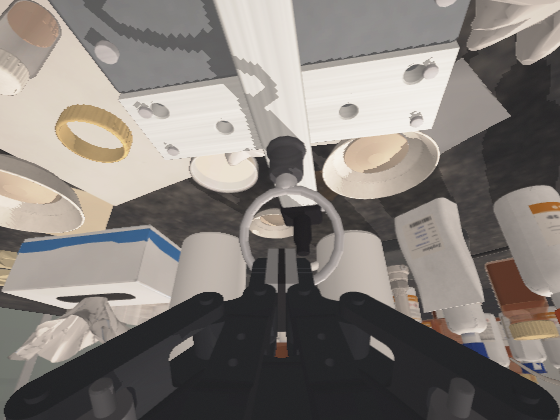

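The ring centre measures (0.144, -0.001, 0.122) in arm axes, as expected, and the fingertips point into it at (290,250). Inserting.

```bash
python3 -m creep '[[[0.007,-0.004,-0.008,0,0,0,0],[0.014,-0.007,-0.016,0,0,0,0],[0.022,-0.011,-0.025,0,0,0,0],[0.029,-0.014,-0.034,0,0,0,0],[0.036,-0.018,-0.042,0,0,0,0]]]'
python3 - <<'E'
from h import *
from plan import delta
print(delta(43,-10,.145,.123))
E
```

```text
time: 7.75
ee_pos: [0.565, -0.317, 0.1227]
eef_rot: [0.348, 0.295, 0.882, -0.117]
contact_force: [0.2, 0.3, 1.0]
gripper_width: 0.002
grip_force: 0.0
(array([-0.001, -0.001,  0.   ,  0.002,  0.001,  0.001]), array([ 0.18,  0.39,  0.14,  2.3 ,  2.5 ,  0.32, -1.24]), 7.75, array([0.2, 0.3, 1. ]))
```

```bash
python3 -m creep '[[[0,0,0.003,0,0,0,0],[0,0,0.006,0,0,0,0],[0,0,0.009,0,0,0,0],[0,0,0.012,0,0,0,0]]]' | grep -E 'ee_pos|contact'
python3 -m creep '[[[0,0,0.002,0,0,0,0],[0,0,0.004,0,0,0,0]]]' | grep -E 'ee_pos|contact'
python3 -m creep '[[[0,0,0.001,0,0,0,0],[0,0,0.002,0,0,0,0]]]' | grep -E 'ee_pos|contact'
```

```text
ee_pos: [0.5643, -0.3169, 0.1353]
contact_force: [-0.3, 0.5, 0.2]
ee_pos: [0.5644, -0.3168, 0.139]
contact_force: [0.1, -0.4, -0.1]
ee_pos: [0.5643, -0.3169, 0.1406]
contact_force: [0.7, 0.0, -0.3]
```

```bash
for i in 1 2 3; do python3 -m creep '[[[0,0,0.001,0,0,0,0],[0,0,0.002,0,0,0,0]]]' | grep -E 'ee_pos|contact'; done
```

```text
ee_pos: [0.5643, -0.3169, 0.1424]
contact_force: [0.2, -1.1, -0.1]
ee_pos: [0.5643, -0.3169, 0.1445]
contact_force: [-0.6, -0.3, -0.9]
ee_pos: [0.5638, -0.3168, 0.146]
contact_force: [-0.9, 0.7, -5.4]
```

Contact at z≈0.145. Lifting about 13 mm more, gently.

```bash
for i in 1 2 3; do python3 -m creep '[[[0,0,0.001,0,0,0,0],[0,0,0.0025,0,0,0,0],[0,0,0.004,0,0,0,0]]]' | grep -E 'ee_pos|contact'; done
python3 - <<'E'
from h import *
g=grab('wrist');P=pts(g).reshape(-1,3);u=np.array([.892,-.452,0]);v=np.array([.452,.892,0])
e=P-PIV;L=np.column_stack([e@u,e@v,e[:,2]]);save(g,'w3.png')
for h in(.10,.105,.11,.115,.12):
    k=L[(abs(L[:,2]-h)<.003)&(L[:,0]>.10)&(L[:,0]<.17)&(abs(L[:,1])<.05)]
    if len(k):print(h,len(k),k.min(0).round(3),k.max(0).round(3))
E
```

```text
ee_pos: [0.5639, -0.3167, 0.1501]
contact_force: [-2.6, 1.3, -6.0]
ee_pos: [0.564, -0.3168, 0.1543]
contact_force: [-4.3, 1.7, -5.9]
ee_pos: [0.5641, -0.3168, 0.1584]
contact_force: [-6.0, 1.5, -7.6]
0.1 118 [ 0.121 -0.007  0.097] [0.129 0.006 0.103]
0.105 296 [ 0.121 -0.011  0.102] [0.128 0.009 0.108]
0.11 766 [ 0.121 -0.021  0.107] [0.133 0.019 0.113]
0.115 661 [ 0.126 -0.027  0.112] [0.133 0.025 0.118]
0.12 444 [ 0.129 -0.03   0.117] [0.137 0.029 0.123]
```

View pics/w3.png

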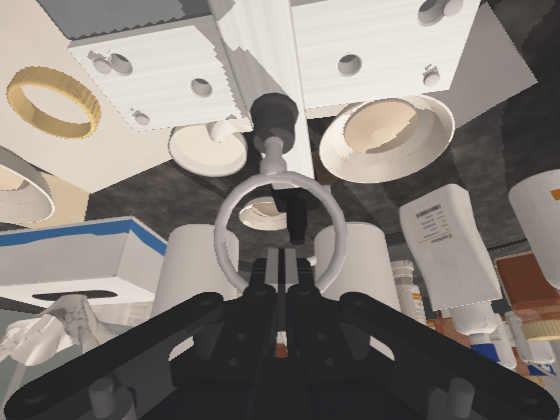

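The pin is lifted about 13 mm at 8 N, with the ring resting on both fingertip corners at about (245,285) and (320,285). Hold briefly, then swing along the arc.

```bash
python3 -m creep '[[[0,0,0.0005,0,0,0,0],[0,0,0.0005,0,0,0,0]]]' | grep -E 'ee_pos|contact'
python3 -m creep '[[[0.001,0.0023,0,0,0,0.01,0],[0.002,0.0046,0,0,0,0.025,0],[0.003,0.0069,0,0,0,0.035,0],[0.004,0.0092,0,0,0,0.045,0],[0.0051,0.0115,0,0,0,0.057,0]]]' | grep -E 'ee_pos|contact'
python3 -m creep '[[[0.0009,0.0023,0,0,0,0.01,0],[0.0017,0.0047,0,0,0,0.025,0],[0.0025,0.0071,0,0,0,0.035,0],[0.0033,0.0095,0,0,0,0.045,0],[0.0041,0.0119,0,0,0,0.057,0]]]' | grep -E 'ee_pos|contact'
```

```text
ee_pos: [0.5641, -0.3168, 0.1589]
contact_force: [-5.9, 1.6, -6.9]
ee_pos: [0.5692, -0.3053, 0.1588]
contact_force: [-6.8, 1.3, -6.9]
ee_pos: [0.5732, -0.2935, 0.1587]
contact_force: [-6.6, 1.7, -6.7]
```

```bash
python3 -m creep '[[[0.0006,0.0024,0,0,0,0.01,0],[0.0012,0.0049,0,0,0,0.025,0],[0.0018,0.0073,0,0,0,0.035,0],[0.0024,0.0098,0,0,0,0.045,0],[0.0031,0.0122,0,0,0,0.057,0]]]' | grep -E 'ee_pos|contact'
cat > est.py <<'E'
from h import *
def arm():
    """arm angle from bar-top edges and ring height, wrist view"""
    g=grab('wrist');P=pts(g).reshape(-1,3);e=P-PIV
    m=(abs(e[:,2]-.062)<.005)&(np.hypot(e[:,0],e[:,1])<.24)&(np.hypot(e[:,0],e[:,1])>.06)
    Q=e[m];th=np.arctan2(Q[:,1],Q[:,0]);r=np.hypot(Q[:,0],Q[:,1])
    o=[]
    for a,b in((.06,.08),(.08,.1),(.1,.12)):
        k=th[(r>a)&(r<b)]
        if len(k)>20:o.append((round(np.degrees((np.percentile(k,2)+np.percentile(k,98))/2)+26.9,2),round(np.degrees(np.ptp(np.percentile(k,[2,98]))),1),len(k)))
    # ring centre: points at ring heights
    k=e[(e[:,2]>.075)&(e[:,2]<.125)&(abs(np.hypot(e[:,0],e[:,1])-.13)<.02)]
    kk=k[k[:,2]>.1]; t=np.degrees(np.arctan2(kk[:,1],kk[:,0]))+26.9
    print('bar angle',o,'ring angle',((t.min()+t.max())/2).round(2),np.ptp(t).round(1))
    for h in(.09,.095,.1,.105,.11,.115):
        q=k[abs(k[:,2]-h)<.0025]
        if len(q):
            t=np.arctan2(q[:,1],q[:,0]); print(h,'w mm',(np.ptp(t)*.13*1000).round(1),end=' ')
    print(); return g
E
python3 -c "
from est import *
arm();s=sense();print(s['time'])"
```

```text
ee_pos: [0.5762, -0.2814, 0.1587]
contact_force: [-7.5, 0.5, -7.2]
bar angle [(np.float64(14.02), np.float64(24.8), 2260), (np.float64(14.75), np.float64(21.1), 2925), (np.float64(14.66), np.float64(17.1), 2153)] ring angle 14.16 25.4
0.09 w mm 13.2 0.095 w mm 8.8 0.1 w mm 13.0 0.105 w mm 13.7 0.11 w mm 38.4 0.115 w mm 48.3 
11.85
```

The arm follows, at about 14.6°. Last 5°.

```bash
python3 -m creep '[[[0.0004,0.0025,0,0,0,0.01,0],[0.0008,0.005,0,0,0,0.025,0],[0.0012,0.0075,0,0,0,0.035,0],[0.0016,0.01,0,0,0,0.045,0],[0.002,0.0127,0,0,0,0.057,0]]]' | grep -E 'ee_pos|contact'
python3 -c "
from est import *
arm();s=sense();print(s['time'])"
```

```text
ee_pos: [0.578, -0.2688, 0.1586]
contact_force: [-8.1, 0.2, -6.6]
bar angle [(np.float64(18.97), np.float64(24.9), 2405), (np.float64(19.77), np.float64(21.1), 2915), (np.float64(19.6), np.float64(17.1), 2120)] ring angle 19.15 25.1
0.09 w mm 12.3 0.095 w mm 8.6 0.1 w mm 12.4 0.105 w mm 13.8 0.11 w mm 38.7 0.115 w mm 48.4 
12.4
```

```bash
for i in 1 2 3 ; do python3 -m creep '[[[0,0,-0.001,0,0,0,0],[0,0,-0.002,0,0,0,0]]]' | grep -E 'ee_pos|contact'; done; python3 -c "
from est import *
arm()"
```

```text
ee_pos: [0.5781, -0.2688, 0.1566]
contact_force: [-7.2, 1.4, -6.8]
ee_pos: [0.5781, -0.2687, 0.1546]
contact_force: [-7.6, 0.7, -4.9]
ee_pos: [0.578, -0.2687, 0.1526]
contact_force: [-9.3, 1.3, -5.7]
bar angle [(np.float64(19.04), np.float64(25.7), 3153), (np.float64(19.86), np.float64(21.1), 2959), (np.float64(19.7), np.float64(17.0), 2164)] ring angle 19.21 26.5
0.09 w mm 11.1 0.095 w mm 13.0 0.1 w mm 21.4 0.105 w mm 40.3 0.11 w mm 51.1 0.115 w mm 55.5
```

```bash
for i in 1 2 3 ; do python3 -m creep '[[[0,0,-0.001,0,0,0,0],[0,0,-0.003,0,0,0,0]]]' | grep -E 'ee_pos|contact'; done; python3 -c "
from est import *
arm()"
```

```text
ee_pos: [0.5781, -0.2687, 0.1497]
contact_force: [-8.0, 1.0, -5.6]
ee_pos: [0.5781, -0.2688, 0.1467]
contact_force: [-7.9, 0.5, -4.9]
ee_pos: [0.5788, -0.2691, 0.1445]
contact_force: [-5.2, 0.8, -0.6]
bar angle [(np.float64(19.25), np.float64(26.3), 3971), (np.float64(19.94), np.float64(21.1), 3108), (np.float64(19.75), np.float64(17.0), 2249)] ring angle 19.31 26.4
0.09 w mm 13.8 0.095 w mm 26.6 0.1 w mm 44.0 0.105 w mm 52.6 0.11 w mm 56.8 0.115 w mm 59.4
```

```bash
python3 -m creep '[[[0,0,-0.004,0,0,0,0],[0,0,-0.008,0,0,0,0],[0,0,-0.012,0,0,0,0],[0,0,-0.016,0,0,0,0],[0,0,-0.020,0,0,0,0]]]' | grep -E 'ee_pos|contact'; python3 -c "
from est import *
arm()
from plan import delta
print(delta(43,-17,.145,.123,0,.349),delta(43,-17,.105,.165,0,.349))"
```

```text
ee_pos: [0.5789, -0.2686, 0.1238]
contact_force: [-0.1, 0.6, -0.8]
bar angle [(np.float64(20.29), np.float64(27.9), 5070), (np.float64(19.95), np.float64(21.2), 3292), (np.float64(19.73), np.float64(17.0), 2378)] ring angle 19.21 26.5
0.09 w mm 13.5 0.095 w mm 29.3 0.1 w mm 43.8 0.105 w mm 53.0 0.11 w mm 57.1 0.115 w mm 59.5 
(array([ 0.   , -0.001, -0.   ,  0.   ,  0.   , -0.   ]), array([ 0.37,  0.37, -0.09,  2.32,  2.76,  0.31, -1.28]), 14.25, array([-0.6, -0.6, -0.7])) (array([-0.039,  0.004,  0.042,  0.   ,  0.   , -0.   ]), array([ 0.37,  0.37, -0.09,  2.32,  2.76,  0.31, -1.28]), 14.25, array([-0.6, -0.6, -0.7]))
```

The finger is free and the ring profile matches the seated one. Withdrawing and checking.

```bash
python3 -m creep '[[[-0.008,0.001,0.0085,0,0,0,0],[-0.016,0.001,0.017,0,0,0,0],[-0.024,0.002,0.025,0,0,0,0],[-0.032,0.003,0.034,0,0,0,0],[-0.039,0.004,0.042,0,0,0,0]]]' | grep -E 'ee_pos|contact'
python3 -m creep '[[[-0.005,0,0.02,0,0,0,0],[-0.01,0,0.04,0,0,0,0],[-0.01,0,0.05,0,0,0,0],[-0.01,0,0.05,0,0,0,0],[-0.01,0,0.05,0,0,0,0]]]' | grep -E 'ee_pos|contact'
python3 - <<'E'
from est import *
g=arm();cv2.imwrite('pics/a.png',g['frame'])
P=pts(g).reshape(-1,3);e=P-PIV;th=np.radians(-6.9);u=np.array([np.cos(th),np.sin(th),0]);v=np.array([-u[1],u[0],0])
L=np.column_stack([e@u,e@v,e[:,2]]);m=(L[:,0]>.10)&(L[:,0]<.18)&(abs(L[:,1])<.045)&(L[:,2]>.09)&(L[:,2]<.17)
k=L[m];print('ring extents',np.percentile(k,[1,99],axis=0).round(4),k[:,2].max())
im=np.vstack([np.hstack([g['frame'],grab('side')['frame']])])[...,::-1]
cv2.imwrite('pics/end.png',cv2.resize(im,None,fx=.714,fy=.714,interpolation=cv2.INTER_AREA));print(sense()['time'])
E
```

```text
ee_pos: [0.5389, -0.2647, 0.1673]
contact_force: [0.1, 0.7, -0.5]
ee_pos: [0.5296, -0.265, 0.214]
contact_force: [-0.3, -1.0, -0.1]
bar angle [(np.float64(19.93), np.float64(28.0), 1665), (np.float64(19.65), np.float64(21.3), 1293), (np.float64(19.56), np.float64(17.2), 1039)] ring angle 19.27 26.4
0.09 w mm 17.0 0.095 w mm 22.8 0.1 w mm 40.9 0.105 w mm 52.0 0.11 w mm 57.2 0.115 w mm 59.5 
ring extents [[ 0.122  -0.0339  0.0911]
 [ 0.1591  0.0308  0.1526]] 0.1534586190287997
15.35
```

View pics/end.png

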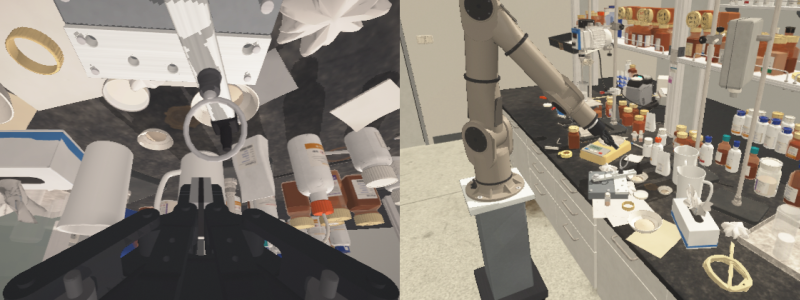

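The probe (wrist view, 225,130) stands over the white dish at (225,105). The ring top is at 0.153 m, which is the seated height, and nothing touches the robot. Handing in.

```bash
python3 -c "
from workcell import job;print(job.hand_in())"
```

```text
the job is handed in; nothing more can be done
None
```

I lifted the pin by its ring, swung the arm one hole to the left so the probe stands over the wide white dish, let the pin drop home, and handed the job in. The final images show the arm at about 19.6° and the pin seated, but the hand-in returned no verdict.

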